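# Close up the jar rack and lock its sliding end

### The arm

A 6-joint arm with a two-finger parallel gripper is mounted at the origin on a cart in front of the work surface, level with it; the furniture and walls round the work are solid. World frame = base frame: x ahead of the robot, y to its left, z up, the work surface at z = 0. Lengths are in m, angles in rad, forces in N, time in s.
With the tool pointing down it reaches from about 0.25 to 0.725 m from the base axis. Payload 4 kg.
Tool frame: the origin (TCP) lies at the very end of the fingers, on their centre line; the grasp point (between the pads) lies behind it (manip.tcp_to_grasp is the z of the grasp point in the tool frame, in m); z points along the fingers, y is the line along which they close (so a half turn about z gives the same grasp; the last joint's range is limited). The gripper opens to 85 mm and grips with 20 to 120 N. Pads are 22 mm wide; open, the fingers measure 114 mm over their backs; the gripper's body (76 mm by 85 mm) begins 54 mm behind the grasp point. The pads swing forward as they close: fully open they stand 13 mm farther back than shut.
Start: joints at [1.209, 0.241, 0.005, 1.335, 0, 1.571], TCP at [0.177, 0.468, 0.231] pointing down, gripper open.
Joint ranges: [-2.72, 2.72], [-1.05, 1.87], [-1.09, 1.28], [-1.99, 2.15], [-1.42, 1.44], [-3.14, 3.14]. Speed limits (rad/s): [2.79, 2.79, 3.14, 3.14, 3.14, 3.14].

### API

Orientations are given as [roll, pitch, yaw] about the fixed x, y, z axes, in that order (R = Rz(yaw) Ry(pitch) Rx(roll)).
In Python, from rig import telemetry, eyes, workorder, regions_of, manip gives the robot as it stands.
- The arm moves only by the tool step_arm, never from a script. Its argument "increments" is a list of rows, each an object with "linear": the shift along the tool's x, y, z in mm, a list of three; "dr": the turn, a rotation vector about the tool's x, y, z in rad, a list of three; "hand": the finger opening in mm, from 0 to 85.4. In form: [{"linear": [dx, dy, dz], "dr": [wx, wy, wz], "hand": hand}, ...]. A call has 1 to 20 rows; each row is the pose to reach, as a shift and turn from the pose commanded when the call began, along the tool's axes at that moment; what a row does not reach only later rows make up. A row lasts 1/10 s, in which the tool goes at most 50 mm and 8.59 degrees, less where a joint would pass 70% of its speed; a pose out of reach is approached as far as the arm can. A call with a gripper value outside its range is refused whole. The fingers move at their own pace and stop on an object; the grip force is fixed at half the most. Time passes only in rows, so rows that repeat a pose let the fingers close. It gives the time, the measured TCP pose, the force, the opening and the grip force at its end, in the units of the state.
- telemetry.get_state(): the state, without advancing time (a new reading comes with each control period).
- eyes.capture(name): name is "scene" or "top"; returns the picture (384x512x3 uint8, blue, green, red); there is no depth.
- eyes.camera_model(name): a dict with "intrinsics" (3x3 intrinsics, pixels), "k1" (the pictures are not rectified: a ray, as slopes to the right and down, at radius r is drawn at 1 + k1 r^2 times it, then the intrinsics apply), "world_from_camera" (4x4, takes a point from camera to world coordinates). Camera axes: x right, y down, z forward; pixel columns grow to the right and rows downward; lengths in m; the calibration is good to about 2 mm. A picture is of the moment at which its call begins. camera_model takes no time and is no camera call.
- workorder.close_job(): hands the job in; it is judged then, once.
Trained networks look in the newest picture that a camera, given by its name, has taken for a name from the list of things; names that differ only in an ending like _2 or _b are one class to them, and where a whole thing is asked for, a point or a joint stands for the part that bears it (a point fixed in the world has none). Each returns a list of dicts, best first, with "p" (0 to 1); they miss things now and then, are a little off and sometimes report something else, mostly with a low value. They report only what shows in the picture. A call takes as long as a camera call. They do not tell look-alikes from the thing itself.
- regions_of(target, camera): "region" (384x512 bool, what is visible of it) and "bbox" ([left, top, right, bottom] in pixels, round what is visible of it).
The state is a dict: "time": time; "joints": joint angles; "joint_velocities": joint speeds; "tau": joint torques, N m; "ee_pos": TCP position; "ee_rot": TCP orientation; "wrist_force": force on the tool from outside, world axes, zero at the start; "wrist_torque": the same for the moment, N m; "grip_width": opening from 0.0 (shut) to 1.0 (fully open); "finger_force": force on a finger pad.
Only numpy, scipy, OpenCV 4.12 (cv2) and the standard library are available. Lean on these libraries where they do the work, as an engineer would, in place of code of your own. Each camera call takes 0.05 s, during which the arm holds its last target. There are 200 camera calls.

### The job

The jars in the wooden rack stand loose. Push the rack's sliding end gently along until the row is closed up and goes tight against the fixed end, then ease it back about a centimetre, so that any jar can be lifted out freely. Then lock it there by pressing the raised front tab of its rocker lock right down, leave the jars standing in the rack, and do not disturb the cup, garlic, spoon and pepper mill around it.

Things in the scene. Friction and masses are not known exactly. Their poses are not given: they have to be found in the camera images.
- jar_rack: the rack: a pale wooden plank (138 x 344 mm) on the worktop, fixed to it, whose upper face (14 mm up) carries the row of jars between two low slats (74 mm apart, tops 36 mm up). Origin on the worktop, midway between the slats; its +y axis runs along the rack toward the fixed end, its -x axis points to the front (the robot's side), where a steel guide rail runs along the plank
- fixed_end: the fixed end board at the +y end of the rack: 72 mm wide, 16 mm thick, arched top 112 mm above the worktop, no knob. Origin on the worktop under its centre; the jars come to rest against its face at y = -8 mm of this frame
- sliding_end (a joint): travel of the sliding end board in m along the rack's +y axis: 0 = wide open, grows as it moves toward the jars and the fixed end, stop at 0.15. The space left for the row between the two boards is 0.290 minus this value. It moves with about 2 N of friction and stays where it is left while the rocker is up; pushing the jars along adds a few N, and the force rises sharply once the row is tight
- knob (a point): middle of the round wooden grip knob (28 mm across, 40 mm high, 111 to 151 mm above the worktop) on top of the sliding end board (72 mm wide, 16 mm thick, arched like the fixed one). Axes as the rack's
- rocker_lock (a joint): angle of the rocker lock in rad: 0 = unlocked, front tab up, rear end down; 0.63 = locked against its stop, front tab down, rear end up. A cam on it then clamps the guide rail, so the sliding end holds fast. It stays where it is left. Pressing the tab takes about 1 N at first, up to 10 N as the cam bites
- lock_tab (a point): centre of the rolled front tab (a bar 12 mm thick, 28 mm wide along the rack's y) of the dark steel rocker on the front of the sliding end, 52 mm in front of its pivot (axis along the rack's y, 43 mm above the worktop, 64 mm in front of the knob). It lies 63 mm above the worktop when unlocked, 31 mm when locked (its top 6 mm higher), and moves nearly straight down. Its axes tilt with the rocker
- honey_jar: round jar with a yellow screw lid, 63 mm across at the lid (body 60), 100 mm tall; the first, second or third of the row. Origin at the centre of its base
- tin: small round tin, 57 mm across, 72 mm tall, in the row. Origin at the centre of its base
- spice_jar: slim spice jar with a yellow lid, 45 mm across, 100 mm tall, in the row. Origin at the centre of its base
- cup: bystander: white espresso cup, 65 mm across, 54 mm tall, on the worktop to the left of the rack
- garlic: bystander: garlic bulb, 60 mm, on the worktop beyond the sliding end (right of the rack)
- spoon: bystander: spoon, 190 mm long, lying behind the rack
- mill: bystander: turned wooden pepper mill, 55 mm across, 138 mm tall, standing to the right of the rack
There are look-alikes about, which are no part of the job. What is shaped like the tin but black or purple is not meant.

How it is judged:
On the way, in this order (a step that is already met when the one before it is completed fails the run):
1. the sliding end has closed the row up tight: a jar bears on the fixed end with more than 1.5 N (value of joint sliding_end above 0.1225 m and (contact force between fixed_end and honey_jar above 1.5 N or contact force between fixed_end and tin above 1.5 N or contact force between fixed_end and spice_jar above 1.5 N) and value of joint rocker_lock below 0.3 rad), for 0.05 s.
2. the sliding end is eased back about a centimetre with the rocker still up (value of joint sliding_end between 0.1095 and 0.1225 m and value of joint rocker_lock below 0.3 rad), for 0.2 s.
3. the rocker is pressed down and locked (value of joint rocker_lock above 0.54 rad), for 0.2 s.
At the end, for the whole second after the job is handed in: Sliding end backed off about 10 mm from the tight spot (travel 0.1095 to 0.1225; the row goes tight at about 0.125 to 0.130), rocker locked (over 0.54 rad), all three jars at rest on the plank and upright within 0.12 rad (value of joint sliding_end between 0.1095 and 0.1225 m and value of joint rocker_lock above 0.54 rad and angle between each of honey_jar, tin, spice_jar's own z axis and vertical below 0.12 rad and z of honey_jar in the frame of jar_rack between 0.008 and 0.022 m and x of honey_jar in the frame of jar_rack between -0.03 and 0.03 m and z of tin in the frame of jar_rack between 0.008 and 0.022 m and x of tin in the frame of jar_rack between -0.03 and 0.03 m and z of spice_jar in the frame of jar_rack between 0.008 and 0.022 m and x of spice_jar in the frame of jar_rack between -0.03 and 0.03 m and linear speed of each of honey_jar, tin, spice_jar below 0.02 m/s); the robot touches nothing.
It fails at once if the jars are squeezed with more than 40 N (contact force between fixed_end and honey_jar above 40 N or contact force between fixed_end and tin above 40 N or contact force between fixed_end and spice_jar above 40 N).
It fails at once if a jar is tipped by more than 0.4 rad or lifted out of the rack (angle between any of honey_jar, tin, spice_jar's own z axis and vertical above 0.4 rad or z of any of honey_jar, tin, spice_jar in the frame of jar_rack above 0.06 m).
It fails at once if a bystander (cup, garlic, spoon, pepper mill) is moved by more than 40 mm (distance of any of cup, garlic, spoon, mill from where it was at the start of the episode above 0.04 m).
It also fails if it takes over 45 s, if anything falls off the work surface, if the arm or the gripper's body presses on something with over 40 N, if the wrist force passes 120 N, or if a joint passes its speed limit or range.

## Working session

There is one attempt and no reset: what is moved stays moved. The work goes in short steps, Python scripts to look and compute and a tool call to move; the robot and the scene stay as the last step left them, time stands still between calls to the robot, and variables do not carry over. Pictures are saved under pics/ and viewed, at most 10 in all, crops included, and the job is handed in when it is done.

Besides the shell and the picture viewer there is one more tool, called after ">>>" as name(argument=value, ...), one argument or row to a line, values as JSON. step_arm: Moves the arm, as the interface text tells. Its arguments: {"type":"object","properties":{"increments":{"type":"array"}},"required":["increments"]}

```bash
mkdir -p pics; cat > h.py <<'E'
import numpy as np, cv2
from rig import telemetry, eyes, workorder, regions_of, manip
def ray(cam,u,v):
    m=eyes.camera_model(cam);K=np.array(m["intrinsics"]);T=np.array(m["world_from_camera"]);k=m["k1"]
    d=np.array([(u-K[0,2])/K[0,0],(v-K[1,2])/K[1,1]]);s=d.copy()
    for _ in range(30): s=d/(1+k*(s@s))
    return T[:3,3],T[:3,:3]@np.array([s[0],s[1],1])
def atz(cam,u,v,z):
    o,d=ray(cam,u,v);return o+d*(z-o[2])/d[2]
def tri(u1,v1,u2,v2):
    o,d=ray("scene",u1,v1);p,e=ray("top",u2,v2)
    t=np.linalg.lstsq(np.c_[d,-e],p-o,rcond=None)[0];a=o+t[0]*d;b=p+t[1]*e
    return (a+b)/2,np.linalg.norm(a-b)
def proj(cam,P):
    m=eyes.camera_model(cam);K=np.array(m["intrinsics"]);T=np.array(m["world_from_camera"])
    c=T[:3,:3].T@(np.array(P)-T[:3,3]);s=c[:2]/c[2];s=s*(1+m["k1"]*(s@s));return K[:2,:2]@s+K[:2,2]
E
python3 - <<'E'
from h import *
print(manip.tcp_to_grasp)
for c in ("scene","top"):
    im=eyes.capture(c);cv2.imwrite(f"pics/{c}0.png",im)
    print(c,np.round(eyes.camera_model(c)["world_from_camera"],3).tolist())
    for n in ("knob","lock_tab","fixed_end","jar_rack","honey_jar","tin","spice_jar"):
        for r in regions_of(n,c)[:3]:
            ys,xs=np.nonzero(r["region"]);print(n,round(r["p"],2),r["bbox"],xs.mean().round(1),ys.mean().round(1))
a=cv2.imread("pics/scene0.png");b=cv2.imread("pics/top0.png")
s=telemetry.get_state();print(s["time"],s["ee_pos"],s["ee_rot"],s["grip_width"])
E
```

```text
-0.0187
scene [[0.848, -0.324, 0.42, -0.039], [-0.53, -0.515, 0.673, -1.017], [-0.002, -0.793, -0.609, 0.932], [0.0, 0.0, 0.0, 1.0]]
knob 0.71 [244.0, 182.3, 285.3, 223.1] 270.1 204.5
fixed_end 0.59 [225.4, 150.0, 244.9, 179.7] 234.3 162.5
jar_rack 0.97 [215.8, 153.4, 297.7, 234.7] 258.1 202.3
honey_jar 0.95 [254.9, 174.7, 272.7, 205.3] 263.3 188.6
honey_jar 0.68 [243.2, 180.6, 286.4, 222.7] 270.3 204.1
tin 0.87 [187.4, 173.7, 201.6, 197.4] 193.1 183.1
tin 0.86 [239.0, 241.2, 263.2, 272.0] 250.3 255.0
tin 0.82 [209.6, 214.5, 232.1, 244.2] 219.0 228.2
spice_jar 0.63 [246.1, 164.6, 260.5, 196.3] 252.7 179.2
top [[0.018, -0.999, 0.041, 0.458], [-1.0, -0.018, 0.005, -0.077], [-0.004, -0.041, -0.999, 1.485], [0.0, 0.0, 0.0, 1.0]]
knob 0.73 [282.2, 156.4, 293.6, 208.2] 287.3 184.2
lock_tab 0.68 [280.9, 186.0, 291.7, 206.8] 286.7 195.8
fixed_end 0.53 [199.5, 158.5, 210.1, 180.6] 203.8 166.5
jar_rack 0.71 [197.2, 152.8, 310.2, 211.3] 256.7 178.5
honey_jar 0.58 [260.4, 159.7, 277.9, 181.0] 267.5 168.3
tin 0.69 [317.7, 220.1, 340.3, 241.2] 330.3 229.7
tin 0.62 [189.0, 213.3, 207.8, 236.8] 199.7 223.7
tin 0.61 [229.1, 212.9, 246.0, 235.5] 238.5 223.2
spice_jar 0.46 [239.7, 158.1, 251.8, 176.3] 244.9 167.9
0.8 [0.17700664 0.46766481 0.23133441] [3.14149497e+00 6.37562069e-07 2.77979110e+00] 1.000961036732764
```

View pics/scene0.png

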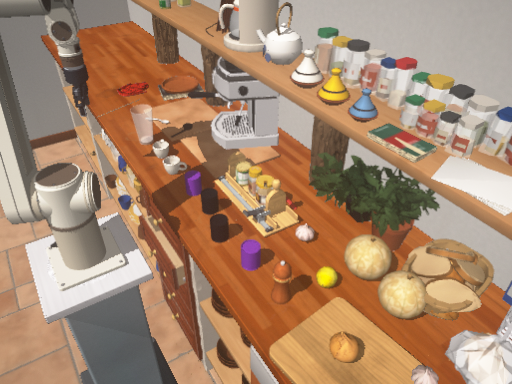

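View pics/top0.png

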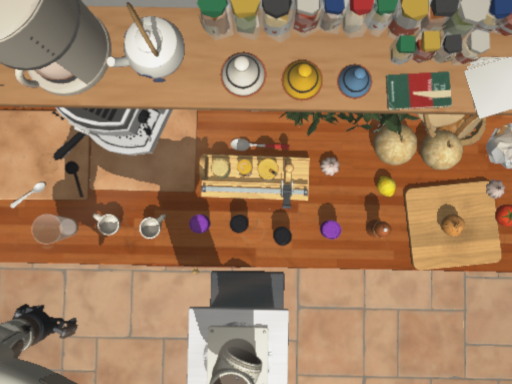

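The rack shows at (255,178) in the top view, with the sliding end and dark rocker at about (287,185). The tin look-alikes, black and purple, stand in front of it at row ~225. In the scene view the rack is at (258,200). I'll enlarge both crops.

```bash
python3 - <<'E'
from h import *
a=cv2.imread("pics/scene0.png")[145:240,205:310];b=cv2.imread("pics/top0.png")[148:212,190:320]
a=cv2.resize(a,None,fx=6,fy=6,interpolation=cv2.INTER_CUBIC);b=cv2.resize(b,None,fx=6,fy=6,interpolation=cv2.INTER_CUBIC)
cv2.imwrite("pics/a.png",a);cv2.imwrite("pics/b.png",b)
E
```

```text
(no output)
```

View pics/a.png

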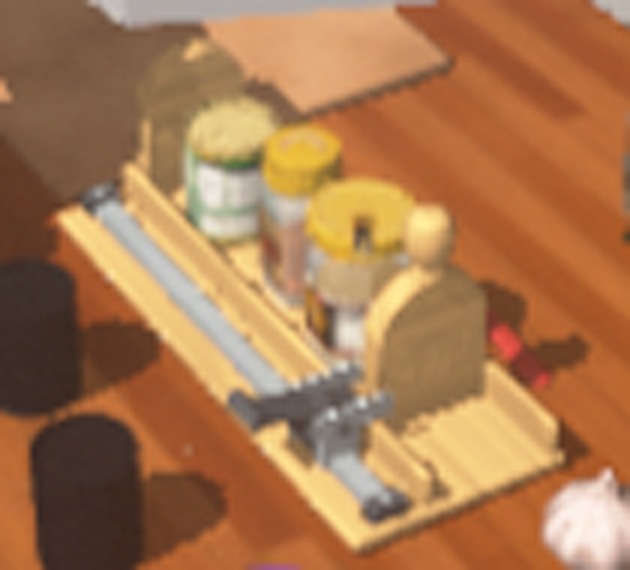

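View pics/b.png

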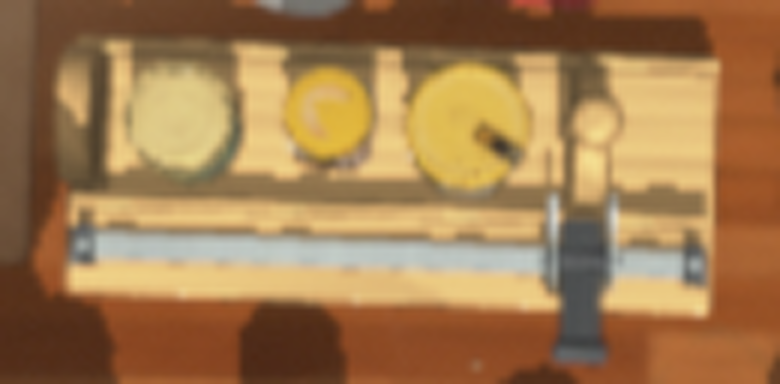

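```bash
python3 - <<'E'
from h import *
A=lambda x,y:(x/6+205-.4,y/6+145-.4);B=lambda x,y:(x/6+190-.4,y/6+148-.4)
P=lambda n,v:print(n,np.round(v,4))
k=tri(*A(430,237),*B(597,122));print("knob mid/top",np.round(k[0],4),k[1])
for n,p in dict(BR=(718,58),FR=(708,315),FL=(68,290)).items(): P("top "+n,atz("top",*B(*p),.014))
for n,p in dict(FL=(60,215),FR=(360,540),BR=(565,455)).items(): P("scene "+n,atz("scene",*A(*p),.014))
P("knobtop z.151",atz("top",*B(597,122),.151))
P("honey lid",atz("top",*B(470,125),.114));P("tin lid",atz("top",*B(183,120),.086));P("spice",atz("top",*B(328,115),.114))
P("tab top",atz("top",*B(580,354),.065));P("tab scene",atz("scene",*A(243,402),.063))
P("rail L",atz("top",*B(110,243),.025));P("rail R",atz("top",*B(660,265),.025))
P("fixed top",atz("top",*B(72,110),.112))
for n in ("black",):pass
for c in [(239,223),(282,235),(330,229),(200,223)]:P("lookalike",atz("top",*c,.07))
E
```

```text
knob mid/top [ 0.59   -0.1491  0.1344] 0.004237730222138471
top BR [ 0.6352 -0.2184  0.014 ]
top FR [ 0.4978 -0.215   0.014 ]
top FL [0.5049 0.1259 0.014 ]
scene FL [0.5074 0.1209 0.014 ]
scene FR [ 0.5049 -0.2186  0.014 ]
scene BR [ 0.6364 -0.2221  0.014 ]
knobtop z.151 [ 0.5865 -0.1471  0.151 ]
honey lid [ 0.5875 -0.086   0.114 ]
tin lid [0.5901 0.0596 0.086 ]
spice [ 0.5912 -0.0152  0.114 ]
tab top [ 0.4752 -0.1449  0.065 ]
tab scene [ 0.4814 -0.1401  0.063 ]
rail L [0.5299 0.1028 0.025 ]
rail R [ 0.5235 -0.1883  0.025 ]
fixed top [0.5916 0.1125 0.112 ]
lookalike [ 0.4222 -0.0005  0.07  ]
lookalike [ 0.388 -0.133  0.07 ]
lookalike [ 0.4091 -0.2796  0.07  ]
lookalike [0.42   0.1191 0.07  ]
```

```bash
cat >> h.py <<'E'
from scipy.spatial.transform import Rotation as Ro
def to(P,yaw):
    s=telemetry.get_state();R=Ro.from_euler("xyz",s["ee_rot"])
    T=Ro.from_euler("xyz",[np.pi,0,yaw])
    print("lin",np.round(R.inv().apply(np.array(P)-s["ee_pos"])*1000,1),"dr",np.round((R.inv()*T).as_rotvec(),3))
def st():
    s=telemetry.get_state()
    print({k:np.round(s[k],4).tolist() for k in("time","joints","ee_pos","ee_rot","wrist_force","grip_width","finger_force")})
E
python3 -c "
from h import *
to([.588,-.148,.23],np.pi-.021)"
```

```text
lin [-602.3 -430.3    1.3] dr [ 0.     0.    -0.341]
```

>>> step_arm(
  increments=[
    {"linear": [-100,-72,-20],"dr": [0,0,-0.06],"hand": 60},
    {"linear": [-200,-143,-20],"dr": [0,0,-0.11],"hand": 60},
    {"linear": [-200,-143,-20],"dr": [0,0,-0.11],"hand": 60},
    {"linear": [-300,-215,-20],"dr": [0,0,-0.17],"hand": 60},
    {"linear": [-300,-215,-20],"dr": [0,0,-0.17],"hand": 60},
    {"linear": [-300,-215,-20],"dr": [0,0,-0.17],"hand": 60},
    {"linear": [-300,-215,-20],"dr": [0,0,-0.17],"hand": 60},
    {"linear": [-300,-215,-20],"dr": [0,0,-0.17],"hand": 60},
  ],
)

```text
time: 1.6
ee_pos: [0.3831, 0.1572, 0.2517]
ee_rot: [-3.141, 0.002, 2.945]
wrist_force: [-0.2, 1.6, 0.3]
grip_width: 0.701
finger_force: 0.0
```

```bash
python3 -c "
from h import *
st();to([.588,-.148,.23],np.pi-.021)"
```

```text
{'time': 1.6, 'joints': [0.3902, 0.0603, -0.1568, 1.3525, -0.0011, 0.5866], 'ee_pos': [0.3831, 0.1572, 0.2517], 'ee_rot': [-3.1414, 0.0016, 2.9452], 'wrist_force': [-0.1578, 1.6277, 0.2783], 'grip_width': 0.7007, 'finger_force': 0.0}
lin [-260.4 -259.4   22.2] dr [-0.     0.002 -0.175]
```

>>> step_arm(
  increments=[
    {"linear": [-130,-130,0],"dr": [0,0,-0.09],"hand": 60},
    {"linear": [-260,-259,10],"dr": [0,0,-0.175],"hand": 60},
    {"linear": [-260,-259,22],"dr": [0,0,-0.175],"hand": 60},
    {"linear": [-260,-259,22],"dr": [0,0,-0.175],"hand": 60},
    {"linear": [-260,-259,22],"dr": [0,0,-0.175],"hand": 60},
    {"linear": [-260,-259,22],"dr": [0,0,-0.175],"hand": 60},
    {"linear": [-260,-259,22],"dr": [0,0,-0.175],"hand": 60},
    {"linear": [-260,-259,22],"dr": [0,0,-0.175],"hand": 60},
    {"linear": [-260,-259,22],"dr": [0,0,-0.175],"hand": 60},
    {"linear": [-260,-259,22],"dr": [0,0,-0.175],"hand": 60},
    {"linear": [-260,-259,22],"dr": [0,0,-0.175],"hand": 60},
  ],
)

```text
time: 2.7
ee_pos: [0.5868, -0.1423, 0.2296]
ee_rot: [3.141, -0.0, 3.126]
wrist_force: [0.6, 0.0, -0.2]
grip_width: 0.705
finger_force: 0.0
```

```bash
python3 -c "
from h import *
st();to([.588,-.148,.122],np.pi-.021)
a=eyes.capture('scene')[130:240,200:320];b=eyes.capture('top')[140:215,200:320]
a=cv2.resize(a,None,fx=5,fy=5,interpolation=3)[:,:400];a=cv2.resize(eyes.capture('scene')[130:240,225:315],None,fx=4,fy=4,interpolation=2);b=cv2.resize(b[:,40:120],None,fx=5,fy=5,interpolation=2)
h=max(a.shape[0],b.shape[0]);f=lambda i:np.pad(i,((0,h-i.shape[0]),(0,0),(0,0)))
cv2.imwrite('pics/c.png',np.hstack([f(a),f(b)]))"
```

```text
{'time': 2.7, 'joints': [-0.2381, 0.4524, 0.3043, 1.4229, 0.0003, -0.2225], 'ee_pos': [0.5868, -0.1423, 0.2296], 'ee_rot': [3.1412, -0.0002, 3.126], 'wrist_force': [0.5998, 0.037, -0.2017], 'grip_width': 0.7051, 'finger_force': 0.0}
lin [ -1.3  -5.7 107.6] dr [ 0.    -0.     0.005]
```

View pics/c.png

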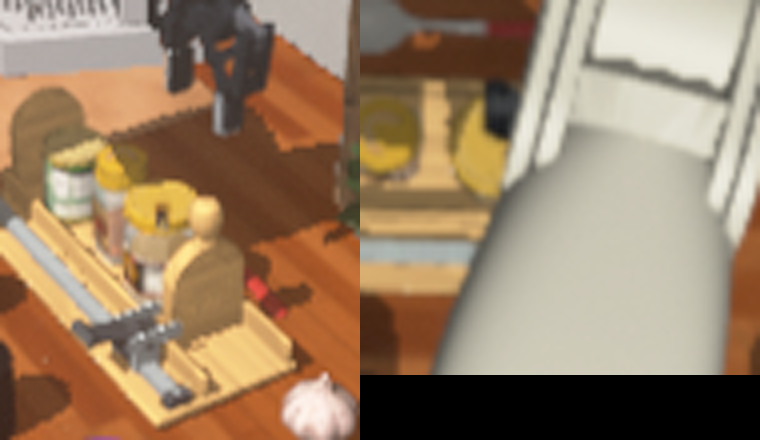

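The open fingers hang above the knob (205,215 in the crop) with everything else undisturbed. I'll lower them now.

>>> step_arm(
  increments=[
    {"linear": [-1,-5.5,20],"dr": [0,0,0.005],"hand": 60},
    {"linear": [-1,-5.5,60],"dr": [0,0,0.005],"hand": 60},
    {"linear": [-1,-5.5,95],"dr": [0,0,0.005],"hand": 60},
    {"linear": [-1,-5.5,108],"dr": [0,0,0.005],"hand": 60},
    {"linear": [-1,-5.5,108],"dr": [0,0,0.005],"hand": 60},
    {"linear": [-1,-5.5,108],"dr": [0,0,0.005],"hand": 60},
  ],
)

```text
time: 3.45
ee_pos: [0.5892, -0.1488, 0.123]
ee_rot: [-3.141, 0.002, 3.12]
wrist_force: [-0.5, -0.6, 0.7]
grip_width: 0.701
finger_force: 0.0
```

>>> step_arm(
  increments=[
    {"linear": [0,0,0],"dr": [0,0,0],"hand": 45},
    {"linear": [0,0,0],"dr": [0,0,0],"hand": 35},
    {"linear": [0,0,0],"dr": [0,0,0],"hand": 22},
    {"linear": [0,0,0],"dr": [0,0,0],"hand": 22},
    {"linear": [0,0,0],"dr": [0,0,0],"hand": 22},
    {"linear": [0,0,0],"dr": [0,0,0],"hand": 22},
    {"linear": [0,0,0],"dr": [0,0,0],"hand": 22},
  ],
)

```text
time: 4.15
ee_pos: [0.5894, -0.1489, 0.1235]
ee_rot: [3.142, 0.004, 3.12]
wrist_force: [-0.5, 1.8, 6.3]
grip_width: 0.306
finger_force: 58.7
```

>>> step_arm(
  increments=[
    {"linear": [0,4,0],"dr": [0,0,0],"hand": 22},
    {"linear": [0,8,0],"dr": [0,0,0],"hand": 22},
    {"linear": [0,12,0],"dr": [0,0,0],"hand": 22},
    {"linear": [0,16,0],"dr": [0,0,0],"hand": 22},
    {"linear": [0,20,0],"dr": [0,0,0],"hand": 22},
    {"linear": [0,24,0],"dr": [0,0,0],"hand": 22},
    {"linear": [0,28,0],"dr": [0,0,0],"hand": 22},
    {"linear": [0,32,0],"dr": [0,0,0],"hand": 22},
    {"linear": [0,36,0],"dr": [0,0,0],"hand": 22},
    {"linear": [0,40,0],"dr": [0,0,0],"hand": 22},
    {"linear": [0,44,0],"dr": [0,0,0],"hand": 22},
    {"linear": [0,48,0],"dr": [0,0,0],"hand": 22},
    {"linear": [0,52,0],"dr": [0,0,0],"hand": 22},
    {"linear": [0,56,0],"dr": [0,0,0],"hand": 22},
    {"linear": [0,60,0],"dr": [0,0,0],"hand": 22},
    {"linear": [0,60,0],"dr": [0,0,0],"hand": 22},
  ],
)

```text
time: 5.75
ee_pos: [0.5904, -0.0905, 0.1235]
ee_rot: [-3.138, 0.003, 3.119]
wrist_force: [-2.1, -2.6, 5.7]
grip_width: 0.3
finger_force: 58.8
```

>>> step_arm(
  increments=[
    {"linear": [0,2,0],"dr": [0,0,0],"hand": 22},
    {"linear": [0,4,0],"dr": [0,0,0],"hand": 22},
    {"linear": [0,6,0],"dr": [0,0,0],"hand": 22},
    {"linear": [0,8,0],"dr": [0,0,0],"hand": 22},
    {"linear": [0,10,0],"dr": [0,0,0],"hand": 22},
  ],
)

```text
time: 6.25
ee_pos: [0.5906, -0.0813, 0.1235]
ee_rot: [-3.137, 0.003, 3.118]
wrist_force: [-2.2, -5.0, 6.3]
grip_width: 0.301
finger_force: 58.9
```

>>> step_arm(
  increments=[
    {"linear": [0,1.5,0],"dr": [0,0,0],"hand": 22},
    {"linear": [0,3,0],"dr": [0,0,0],"hand": 22},
    {"linear": [0,4,0],"dr": [0,0,0],"hand": 22},
    {"linear": [0,5,0],"dr": [0,0,0],"hand": 22},
  ],
)

```text
time: 6.65
ee_pos: [0.5906, -0.0765, 0.1235]
ee_rot: [-3.137, 0.003, 3.118]
wrist_force: [-2.3, -6.0, 6.2]
grip_width: 0.301
finger_force: 58.9
```

>>> step_arm(
  increments=[
    {"linear": [0,1,0],"dr": [0,0,0],"hand": 22},
    {"linear": [0,2,0],"dr": [0,0,0],"hand": 22},
    {"linear": [0,3,0],"dr": [0,0,0],"hand": 22},
  ],
)

```text
time: 6.95
ee_pos: [0.5907, -0.0737, 0.1235]
ee_rot: [-3.137, 0.003, 3.118]
wrist_force: [-1.1, -6.6, 6.3]
grip_width: 0.298
finger_force: 58.9
```

>>> step_arm(
  increments=[
    {"linear": [0,1,0],"dr": [0,0,0],"hand": 22},
    {"linear": [0,2,0],"dr": [0,0,0],"hand": 22},
  ],
)

```text
time: 7.15
ee_pos: [0.5907, -0.0717, 0.1235]
ee_rot: [-3.137, 0.003, 3.118]
wrist_force: [-1.7, -4.9, 6.5]
grip_width: 0.304
finger_force: 58.9
```

>>> step_arm(
  increments=[
    {"linear": [0,1,0],"dr": [0,0,0],"hand": 22},
    {"linear": [0,2,0],"dr": [0,0,0],"hand": 22},
  ],
)

```text
time: 7.35
ee_pos: [0.5907, -0.0697, 0.1235]
ee_rot: [-3.137, 0.003, 3.118]
wrist_force: [-1.9, -6.1, 5.2]
grip_width: 0.301
finger_force: 58.9
```

>>> step_arm(
  increments=[
    {"linear": [0,1,0],"dr": [0,0,0],"hand": 22},
    {"linear": [0,2,0],"dr": [0,0,0],"hand": 22},
  ],
)

```text
time: 7.55
ee_pos: [0.5908, -0.0677, 0.1235]
ee_rot: [-3.137, 0.003, 3.118]
wrist_force: [-2.7, -6.2, 7.3]
grip_width: 0.3
finger_force: 58.9
```

>>> step_arm(
  increments=[
    {"linear": [0,1,0],"dr": [0,0,0],"hand": 22},
    {"linear": [0,2,0],"dr": [0,0,0],"hand": 22},
  ],
)

```text
time: 7.75
ee_pos: [0.5908, -0.0665, 0.1235]
ee_rot: [-3.135, 0.003, 3.117]
wrist_force: [-2.9, -9.6, 6.1]
grip_width: 0.302
finger_force: 58.9
```

>>> step_arm(
  increments=[
    {"linear": [0,1,0],"dr": [0,0,0],"hand": 22},
    {"linear": [0,1,0],"dr": [0,0,0],"hand": 22},
  ],
)

```text
time: 7.95
ee_pos: [0.5908, -0.0664, 0.1235]
ee_rot: [-3.133, 0.003, 3.117]
wrist_force: [-1.2, -10.3, 5.2]
grip_width: 0.306
finger_force: 59.0
```

>>> step_arm(
  increments=[
    {"linear": [0,1,0],"dr": [0,0,0],"hand": 22},
    {"linear": [0,2,0],"dr": [0,0,0],"hand": 22},
  ],
)

```text
time: 8.15
ee_pos: [0.5908, -0.0662, 0.1235]
ee_rot: [-3.13, 0.003, 3.116]
wrist_force: [-2.3, -16.7, 6.0]
grip_width: 0.294
finger_force: 59.1
```

```bash
python3 -c "
from h import *
st()
im=eyes.capture('scene');c=eyes.capture('top')
a=cv2.resize(im[135:235,205:305],None,fx=5.5,fy=5.5,interpolation=2)
cv2.imwrite('pics/d.png',a)"
```

```text
{'time': 8.15, 'joints': [-0.1057, 0.4865, 0.0773, 1.1577, -0.0114, -0.0797], 'ee_pos': [0.5908, -0.0662, 0.1235], 'ee_rot': [-3.1299, 0.003, 3.1156], 'wrist_force': [-2.2975, -16.6923, 5.9995], 'grip_width': 0.294, 'finger_force': 59.0658}
```

View pics/d.png

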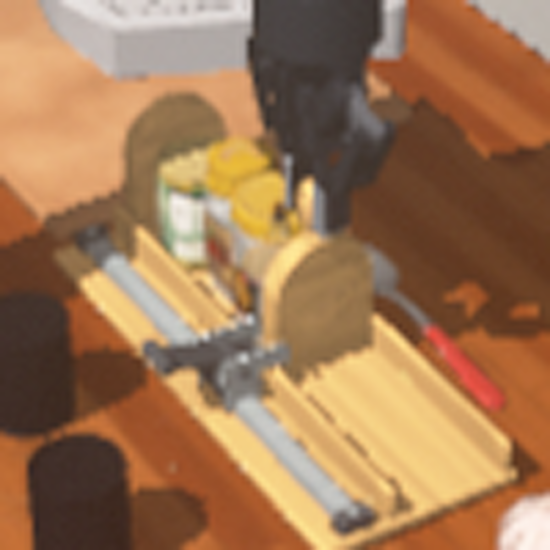

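The row is closed up: tin, spice jar and honey jar stand together between the fixed end (175,150) and the sliding end (320,300). The force has risen sharply to about 17 N. Next I ease it back.

>>> step_arm(
  increments=[
    {"linear": [0,-3,0],"dr": [0,0,0],"hand": 22},
    {"linear": [0,-6,0],"dr": [0,0,0],"hand": 22},
    {"linear": [0,-9,0],"dr": [0,0,0],"hand": 22},
    {"linear": [0,-11,0],"dr": [0,0,0],"hand": 22},
    {"linear": [0,-13,0],"dr": [0,0,0],"hand": 22},
    {"linear": [0,-15,0],"dr": [0,0,0],"hand": 22},
    {"linear": [0,-16.5,0],"dr": [0,0,0],"hand": 22},
    {"linear": [0,-17,0],"dr": [0,0,0],"hand": 22},
    {"linear": [0,-17,0],"dr": [0,0,0],"hand": 22},
    {"linear": [0,-17,0],"dr": [0,0,0],"hand": 22},
  ],
)

```text
time: 9.25
ee_pos: [0.5906, -0.0767, 0.1235]
ee_rot: [3.141, 0.003, 3.12]
wrist_force: [-1.4, 2.1, 6.9]
grip_width: 0.305
finger_force: 59.1
```

>>> step_arm(
  increments=[
    {"linear": [0,0,0],"dr": [0,0,0],"hand": 35},
    {"linear": [0,0,0],"dr": [0,0,0],"hand": 45},
    {"linear": [0,0,0],"dr": [0,0,0],"hand": 55},
    {"linear": [0,0,0],"dr": [0,0,0],"hand": 55},
    {"linear": [0,0,-20],"dr": [0,0,0],"hand": 55},
    {"linear": [0,0,-50],"dr": [0,0,0],"hand": 55},
    {"linear": [0,0,-80],"dr": [0,0,0],"hand": 55},
    {"linear": [0,0,-80],"dr": [0,0,0],"hand": 55},
  ],
)

```text
time: 10.05
ee_pos: [0.5926, -0.0775, 0.2063]
ee_rot: [-3.141, 0.009, 3.12]
wrist_force: [0.9, -0.2, 0.0]
grip_width: 0.643
finger_force: 0.0
```

```bash
python3 -c "
from h import *
st();u=np.array([np.cos(.021),-np.sin(.021),0])
k=np.array([.5885,-.0767,0]);t=k-.116*u;print(t)
eyes.capture('scene')
for n in ('lock_tab','knob'):
  for r in regions_of(n,'scene')[:2]: print(n,r['p'],r['bbox'])
to([t[0],t[1],.15],3.1206)
cv2.imwrite('pics/e.png',cv2.resize(eyes.capture('scene')[140:240,205:305],None,fx=5.5,fy=5.5,interpolation=2))
t2=proj('scene',[t[0],t[1],.063]);print((t2-[205,140]+.5)*5.5)"
```

```text
{'time': 10.05, 'joints': [-0.1299, 0.4395, 0.2237, 1.346, -0.0001, -0.108], 'ee_pos': [0.5926, -0.0775, 0.2063], 'ee_rot': [-3.1405, 0.009, 3.1197], 'wrist_force': [0.86, -0.2132, 0.0339], 'grip_width': 0.6433, 'finger_force': 0.0}
[ 0.47252558 -0.07426418  0.        ]
lock_tab 0.61 [233.8, 200.4, 253.2, 202.3]
knob 0.84 [232.2, 170.6, 275.1, 210.9]
lin [117.    0.2  50.8] dr [ 0.    -0.001 -0.001]
[153.21901241 340.95510806]
```

View pics/e.png

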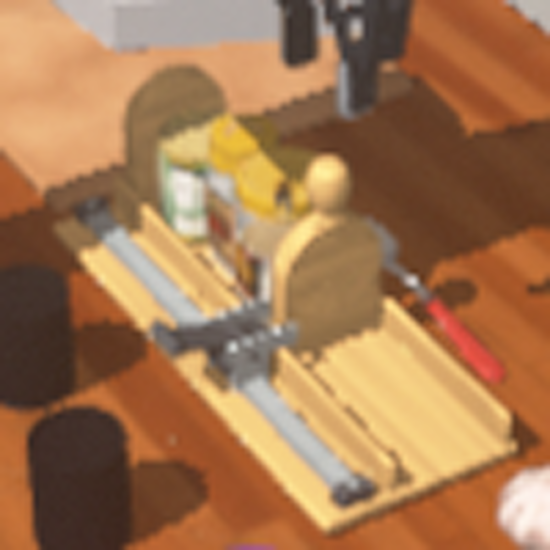

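The tab is at about (162,338) in the crop, within a few mm of the projected point (153,341). The sliding end now stands clear of the honey jar. I'll close the fingers and go over the tab.

>>> step_arm(
  increments=[
    {"linear": [40,0,0],"dr": [0,0,0],"hand": 20},
    {"linear": [80,0,0],"dr": [0,0,0],"hand": 0},
    {"linear": [114,0,10],"dr": [0,0,0],"hand": 0},
    {"linear": [114,0,30],"dr": [0,0,0],"hand": 0},
    {"linear": [114,0,60],"dr": [0,0,0],"hand": 0},
    {"linear": [114,0,80],"dr": [0,0,0],"hand": 0},
    {"linear": [114,0,95],"dr": [0,0,0],"hand": 0},
    {"linear": [114,0,105],"dr": [0,0,0],"hand": 0},
    {"linear": [114,0,105],"dr": [0,0,0],"hand": 0},
  ],
)

```text
time: 11.15
ee_pos: [0.4739, -0.0742, 0.0941]
ee_rot: [3.141, -0.005, 3.12]
wrist_force: [-0.2, 0.6, 0.2]
grip_width: -0.0
finger_force: 0.0
```

```bash
python3 -c "
from h import *
st()
cv2.imwrite('pics/f.png',cv2.resize(eyes.capture('scene')[140:240,205:305],None,fx=5.5,fy=5.5,interpolation=2))"
```

```text
{'time': 11.15, 'joints': [-0.1553, 0.313, -0.2766, 0.9861, -0.0, -0.1335], 'ee_pos': [0.4739, -0.0742, 0.0941], 'ee_rot': [3.141, -0.0049, 3.1198], 'wrist_force': [-0.1752, 0.6115, 0.2306], 'grip_width': -0.0, 'finger_force': 0.0}
```

View pics/f.png

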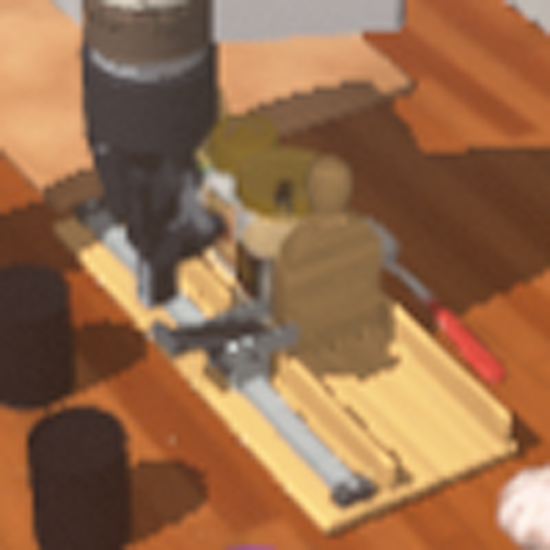

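The fingertip (155,303) is right above the tab (165,335), so I'll press.

>>> step_arm(
  increments=[
    {"linear": [-2,0,12],"dr": [0,0,0],"hand": 0},
    {"linear": [-2,0,22],"dr": [0,0,0],"hand": 0},
    {"linear": [-2,0,27],"dr": [0,0,0],"hand": 0},
    {"linear": [-2,0,31],"dr": [0,0,0],"hand": 0},
    {"linear": [-2,0,35],"dr": [0,0,0],"hand": 0},
    {"linear": [-2,0,39],"dr": [0,0,0],"hand": 0},
    {"linear": [-2,0,43],"dr": [0,0,0],"hand": 0},
    {"linear": [-2,0,46],"dr": [0,0,0],"hand": 0},
    {"linear": [-2,0,49],"dr": [0,0,0],"hand": 0},
  ],
)

```text
time: 12.1
ee_pos: [0.4758, -0.0745, 0.0478]
ee_rot: [-3.141, -0.003, 3.12]
wrist_force: [-7.8, 1.3, 12.9]
grip_width: -0.002
finger_force: 6.6
```

>>> step_arm(
  increments=[
    {"linear": [0,0,2],"dr": [0,0,0],"hand": 0},
    {"linear": [0,0,4],"dr": [0,0,0],"hand": 0},
    {"linear": [0,0,6],"dr": [0,0,0],"hand": 0},
    {"linear": [0,0,7.5],"dr": [0,0,0],"hand": 0},
  ],
)

```text
time: 12.5
ee_pos: [0.4757, -0.0745, 0.0405]
ee_rot: [-3.141, -0.003, 3.12]
wrist_force: [-5.8, -0.0, 9.1]
grip_width: 0.002
finger_force: 4.5
```

>>> step_arm(
  increments=[
    {"linear": [0,0,1],"dr": [0,0,0],"hand": 0},
    {"linear": [0,0,2],"dr": [0,0,0],"hand": 0},
    {"linear": [0,0,3],"dr": [0,0,0],"hand": 0},
    {"linear": [0,0,4],"dr": [0,0,0],"hand": 0},
  ],
)

```text
time: 12.9
ee_pos: [0.4765, -0.0746, 0.0366]
ee_rot: [-3.141, -0.002, 3.12]
wrist_force: [-7.6, 0.7, 17.0]
grip_width: 0.004
finger_force: 8.3
```

>>> step_arm(
  increments=[
    {"linear": [0,0,1],"dr": [0,0,0],"hand": 0},
    {"linear": [0,0,2],"dr": [0,0,0],"hand": 0},
    {"linear": [0,0,2],"dr": [0,0,0],"hand": 0},
  ],
)

```text
time: 13.2
ee_pos: [0.4765, -0.0746, 0.0361]
ee_rot: [-3.141, -0.001, 3.12]
wrist_force: [-10.5, 1.0, 23.7]
grip_width: 0.002
finger_force: 11.6
```

>>> step_arm(
  increments=[
    {"linear": [0,0,0],"dr": [0,0,0],"hand": 0},
    {"linear": [0,0,-10],"dr": [0,0,0],"hand": 0},
    {"linear": [0,0,-50],"dr": [0,0,0],"hand": 0},
    {"linear": [0,0,-100],"dr": [0,0,0],"hand": 0},
    {"linear": [0,0,-150],"dr": [0,0,0],"hand": 0},
    {"linear": [60,40,-180],"dr": [0,0,0],"hand": 0},
    {"linear": [100,80,-180],"dr": [0,0,0],"hand": 0},
    {"linear": [100,120,-180],"dr": [0,0,0],"hand": 0},
    {"linear": [100,160,-180],"dr": [0,0,0],"hand": 0},
    {"linear": [100,160,-180],"dr": [0,0,0],"hand": 0},
    {"linear": [100,160,-180],"dr": [0,0,0],"hand": 0},
  ],
)

```text
time: 14.3
ee_pos: [0.3815, 0.089, 0.2141]
ee_rot: [3.142, 0.001, 3.124]
wrist_force: [0.7, 0.4, -0.6]
grip_width: 0.002
finger_force: 0.0
```

```bash
python3 -c "
from h import *
st()
a=cv2.resize(eyes.capture('scene')[145:240,205:305],None,fx=4,fy=4,interpolation=2)
b=cv2.resize(eyes.capture('top')[148:212,192:290],None,fx=4,fy=4,interpolation=2)
b=np.pad(b,((0,a.shape[0]-b.shape[0]),(0,0),(0,0)));cv2.imwrite('pics/g.png',np.hstack([a,b]))"
```

```text
{'time': 14.3, 'joints': [0.2293, 0.0343, -0.2836, 1.2515, -0.0002, 0.2469], 'ee_pos': [0.3815, 0.089, 0.2141], 'ee_rot': [3.1415, 0.0014, 3.1241], 'wrist_force': [0.7411, 0.3693, -0.5674], 'grip_width': 0.0023, 'finger_force': 0.0}
```

View pics/g.png

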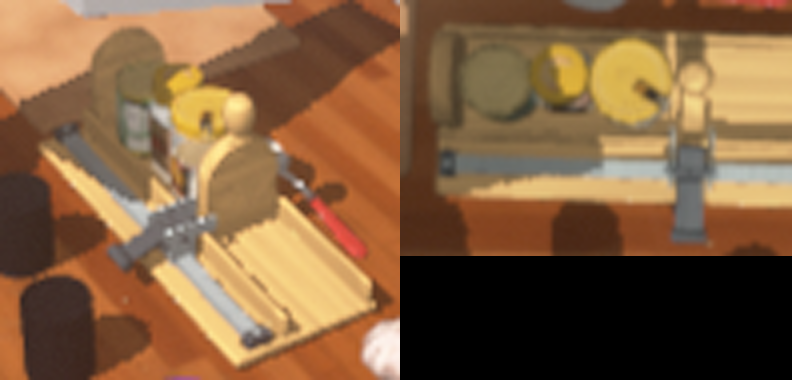

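The tab is now down (122,255) with the rear end up. The jars stand upright, and there is a small gap between the honey jar and the sliding end (670,90). I'll hand it in.

```bash
python3 -c "
from h import *
print(workorder.close_job())"
```

```text
the job is handed in; nothing more can be done
None
```

I closed the row up tight, eased the sliding end back about 10.5 mm, and pressed the rocker tab down to its stop. In the last picture the jars stand upright and the gripper is clear. I handed the job in; no verdict came back.

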